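# Click the bath-salts lid shut section by section

### The arm

A 7-joint arm with a two-finger parallel gripper is mounted at the origin on the work surface. World frame = base frame: x ahead of the robot, y to its left, z up, the work surface at z = 0. Lengths are in m, angles in rad, forces in N, time in s.
With the tool pointing down it reaches from about 0.425 to 0.975 m from the base axis. Payload 16.7 kg.
Tool frame: the origin (TCP) lies at the very end of the fingers, on their centre line; the grasp point (between the pads) lies 19 mm behind it; z points along the fingers, y is the line along which they close (so a half turn about z gives the same grasp; the last joint's range is limited). The gripper opens to 85 mm and grips with 20 to 120 N. Pads are 22 mm wide; open, the fingers measure 114 mm over their backs; the gripper's body (76 mm by 85 mm) begins 54 mm behind the grasp point. The pads swing forward as they close: fully open they stand 13 mm farther back than shut.
Start: joints at [-1.44, 0.426, 0.074, 1.606, -0.034, 1.111, -0.067], TCP at [0.186, 0.649, 0.231] pointing down, gripper open.
Joint ranges: [-2.85, 2.85], [-0.5, 2.14], [-1.23, 1.37], [0.21, 2.46], [-1.02, 4.16], [0.16, 2.05], [-2.73, 2.73]. Speed limits (rad/s): [1.89, 1.89, 2.39, 2.39, 3.01, 3.01, 3.01].

### API

Orientations are given as a rotation vector (axis times angle).
In Python, from rig import robot, get_image, camera_info, ticket gives the robot as it stands.
- The arm moves only by the tool drive_tool, never from a script. Its argument "plan" is a list of rows, each a list of 3 entries, a list of its own where there are three numbers: the opening, from 0 (shut) to 1 (fully open), then the shift along the tool's x, y, z in units of 25 mm (1.0 is 25 mm), then the turn, a rotation vector about the tool's x, y, z in units of 10 degrees (1.0 is 10 degrees). A call has 1 to 8 rows; each row shifts and turns the commanded pose from where the row before left it, along the tool's axes as they then stand; what a row does not reach is not made up. A row lasts 1/8 s, in which the tool goes at most 62.5 mm and 10.7 degrees, less where a joint would pass 70% of its speed; a pose out of reach is approached as far as the arm can. A call is refused whole if a number of a shift passes 1 or a number of a turn 1, either way. A call with a gripper value outside its range is refused whole. The fingers move at their own pace and stop on an object; the grip force is fixed at half the most. Time passes only in rows, so rows that do not move let the fingers close. It gives the time, the measured TCP pose, the force, the opening and the grip force at its end, in the units of the state.
- robot.get_obs(): the state, without advancing time (a new reading comes with each control period).
- get_image(name): name is "side" or "top" or "wrist"; returns the picture (420x560x3 uint8, blue, green, red); there is no depth.
- camera_info(name): a dict with "intrinsics" (3x3 intrinsics, pixels), "rvec" (rotation vector, rad) and "tvec" (3), from world to camera coordinates, as OpenCV has them. Camera axes: x right, y down, z forward; pixel columns grow to the right and rows downward; lengths in m; the calibration is good to about 2 mm. A picture is of the moment at which its call begins: read the wrist's pose just before it. camera_info takes no time and is no camera call; for the wrist camera it gives the pose at the moment of the call.
- ticket.hand_in(): hands the job in; it is judged then, once.
The state is a dict: "t": time; "joint_positions": joint angles; "joint_velocities": joint speeds; "joint_torque": joint torques, N m; "position": TCP position; "ee_rot": TCP orientation; "contact_force": force on the tool from outside, world axes, zero at the start; "torque": the same for the moment, N m; "width": opening from 0.0 (shut) to 1.0 (fully open); "gripper_force": force on a finger pad.
Only numpy, scipy, OpenCV 4.12 (cv2) and the standard library are available. Lean on these libraries where they do the work, as an engineer would, in place of code of your own. Each camera call takes 0.05 s, during which the arm holds its last target. There are 200 camera calls.

### The job

The click-on lid of the round wooden bath-salts box is still open: its rim stands up in four sections. Press the sections down from above, one at a time, until each clicks fully shut, beginning with the blue-striped section and going round clockwise as seen from above. Only press: do not lift, tip or shove the box along, leave the bowl, bottle, tweezers case and hair stick alone, and finish clear of everything.

Things in the scene. Friction and masses are not known exactly. Their poses are not given: they have to be found in the camera images.
- salts_box: Round wooden box, loose, 0.5 to 0.9 kg: drum 120 mm across, 58 mm high, green collar, white lid 126 mm across whose flat centre (77 mm wide) is 64.5 mm up. Origin: centre of underside, z up. The lid rim, 40 to 63 mm from the axis, is four quarter sections centred at box +x (1, blue stripe), -y (2), -x (3), +y (4): clockwise from above. Section tops: 77 mm up open (green gap below), 70 mm shut.
- section1 (a joint): Travel of rim section 1 in m: 0 = standing up (open), 0.007 = clicked fully shut. A snap action: it pushes back with up to 7 N (most at the start) until half way (0.0035), then pulls itself down and stays shut. All four start open.
- section1_pad (a point): Point on the top face of rim section 1, in the middle of its arc and of its 23 mm width, 51.5 mm from the box axis; it moves down with the section. The best place to press. This section carries the blue stripe.
- section2 (a joint): Travel of rim section 2 in m: 0 = standing up (open), 0.007 = clicked fully shut. A snap action: it pushes back with up to 7 N (most at the start) until half way (0.0035), then pulls itself down and stays shut. All four start open.
- section2_pad (a point): Point on the top face of rim section 2, in the middle of its arc and of its 23 mm width, 51.5 mm from the box axis; it moves down with the section. The best place to press. Plain white.
- section3 (a joint): Travel of rim section 3 in m: 0 = standing up (open), 0.007 = clicked fully shut. A snap action: it pushes back with up to 7 N (most at the start) until half way (0.0035), then pulls itself down and stays shut. All four start open.
- section3_pad (a point): Point on the top face of rim section 3, in the middle of its arc and of its 23 mm width, 51.5 mm from the box axis; it moves down with the section. The best place to press. Plain white.
- section4 (a joint): Travel of rim section 4 in m: 0 = standing up (open), 0.007 = clicked fully shut. A snap action: it pushes back with up to 7 N (most at the start) until half way (0.0035), then pulls itself down and stays shut. All four start open.
- section4_pad (a point): Point on the top face of rim section 4, in the middle of its arc and of its 23 mm width, 51.5 mm from the box axis; it moves down with the section. The best place to press. Plain white.
- bowl: Bystander: blue ceramic trinket bowl, 90 mm across, 40 mm high, loose. Origin: centre of the underside.
- bottle: Bystander: white plastic travel bottle with a grey flip-top and blue band, standing, 42 mm across, 98 mm high, loose. Origin: centre of the underside.
- tweezers_case: Bystander: metal tweezers case lying flat, 105 mm along its y, 26 mm wide, 16 mm high, loose. Origin: centre of the underside.
- hair_stick: Bystander: flat dark-stained bamboo hair stick, 160 mm along its y, 9 mm wide, 6 mm thick, with two brass bands, loose. Origin: centre of the underside.
Things that resemble listed ones, but are neither listed nor needed, are in the scene too. Of the things that look like the salts_box, the smallest one is meant.

How it is judged:
On the way, in this order (a step that is already met when the one before it is completed fails the run):
1. the blue-marked section (section 1) is clicked shut (value of joint section1 above 0.0055 m), for 0.2 s.
2. the next section clockwise (section 2) is clicked shut (value of joint section2 above 0.0055 m), for 0.2 s.
3. the section opposite the blue one (section 3) is clicked shut (value of joint section3 above 0.0055 m), for 0.2 s.
4. the last section (section 4) is clicked shut (value of joint section4 above 0.0055 m), for 0.2 s.
At the end, for the whole second after the job is handed in: All four rim sections are shut (each joint above 0.0055 m), the box stands upright (within 0.05 rad), at rest, within 25 mm of where it began, and the four bystanders are within 15 mm of where they began (value of joint each of section1, section2, section3, section4 above 0.0055 m and distance of salts_box from where it was at the start of the episode below 0.025 m and angle between salts_box's own z axis and vertical below 0.05 rad and linear speed of salts_box below 0.02 m/s and distance of each of bowl, bottle, tweezers_case, hair_stick from where it was at the start of the episode below 0.015 m); the robot touches nothing.
It fails at once if the box is lifted (its underside centre more than 8 mm up) (height (world z) of salts_box above 0.008 m).
It fails at once if the box is tipped by more than 0.15 rad (angle between salts_box's own z axis and vertical above 0.15 rad).
It fails at once if the box is shoved more than 25 mm (distance of salts_box from where it was at the start of the episode above 0.025 m).
It fails at once if a bystander (bowl, bottle, tweezers case or hair stick) is moved more than 15 mm (distance of any of bowl, bottle, tweezers_case, hair_stick from where it was at the start of the episode above 0.015 m).
It also fails if it takes over 51 s, if anything falls off the work surface, if the arm or the gripper's body presses on something with over 40 N, if the wrist force passes 120 N, or if a joint passes its speed limit or range.

## Working session

There is one attempt and no reset: what is moved stays moved. The work goes in short steps, Python scripts to look and compute and a tool call to move; the robot and the scene stay as the last step left them, time stands still between calls to the robot, and variables do not carry over. Pictures are saved under pics/ and viewed, at most 10 in all, crops included, and the job is handed in when it is done.

Besides the shell and the picture viewer there is one more tool, called as name(argument=value, ...), one argument or row to a line, values as JSON. drive_tool: Moves the arm, as the interface text tells. Its arguments: {"type":"object","properties":{"plan":{"type":"array"}},"required":["plan"]}

```bash
mkdir -p pics
python3 - <<'E'
from rig import robot,get_image,camera_info
import cv2
for n in("top","side"):
    cv2.imwrite(f"pics/{n}0.png",get_image(n))
    print(n,camera_info(n))
o=robot.get_obs();print(o)
E
```

```text
top {'intrinsics': array([[506.93537837,   0.        , 278.42237543],
       [  0.        , 506.93537837, 205.44590734],
       [  0.        ,   0.        ,   1.        ]]), 'rvec': array([ 2.17887028, -2.14771651,  0.09853479]), 'tvec': array([-0.00962006,  0.54371792,  1.0292889 ])}
side {'intrinsics': array([[407.47094392,   0.        , 282.62658102],
       [  0.        , 407.47094392, 201.0522742 ],
       [  0.        ,   0.        ,   1.        ]]), 'rvec': array([ 0.81013509, -2.34363208,  1.3105918 ]), 'tvec': array([0.42104374, 0.22062792, 0.59800191])}
{'t': 0.1, 'joint_positions': array([-1.44053132,  0.4266859 ,  0.07387028,  1.60654466, -0.03408197,
        1.11077701, -0.06712445]), 'joint_velocities': array([-0.00029221, -0.00191316,  0.00106175, -0.00266443,  0.00131697,
        0.00175182,  0.00222294]), 'joint_torque': array([ 8.55401682e-03, -9.51527095e+01,  3.77115503e+00, -4.64409077e+01,
        1.94376142e-02,  6.37646299e-03, -3.95084328e-05]), 'position': array([0.18632821, 0.64839655, 0.23066944]), 'ee_rot': array([-4.38113574e-01, -3.11083710e+00,  1.81268555e-03]), 'contact_force': array([ 0.07408798,  0.08675202, -0.29546706]), 'torque': array([-0.02366927, -0.04048789, -0.00255965]), 'gripper_force': 0.0, 'width': 0.9953481233616653}
```

View pics/top0.png

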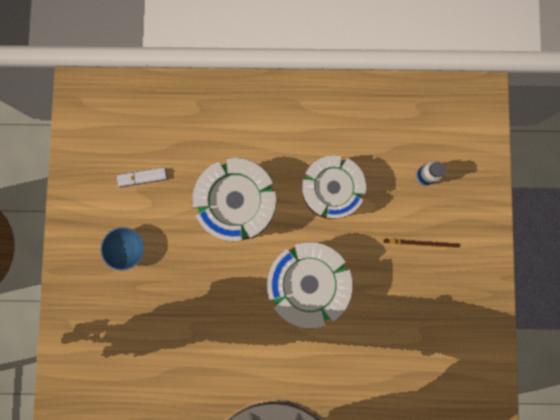

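View pics/side0.png

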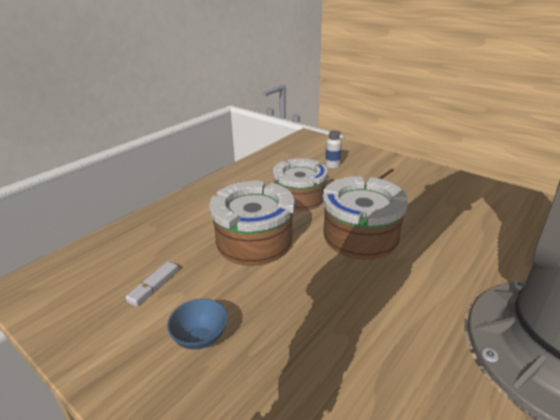

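Candidates that look like the box, in the top view: (235,199) large, (310,285) large, (334,187) smallest. I choose the last; its blue stripe is near (345,209). In the side view it is at (300,176). Next I check it in a close crop with both views.

Run:
```python
import cv2,numpy as np
a=cv2.imread("pics/top0.png")[145:230,290:380]; b=cv2.imread("pics/side0.png")[145:220,260:340]
A=cv2.resize(a,None,fx=6,fy=6,interpolation=cv2.INTER_CUBIC)[:, :400*2][:510,:540]
B=cv2.resize(b,(260*1,244),interpolation=cv2.INTER_CUBIC)
c=np.zeros((510,800,3),np.uint8);c[:,:540]=A;c[:244,540:]=B
cv2.imwrite("pics/crop.png",c)
```

```text
(no output)
```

View pics/crop.png

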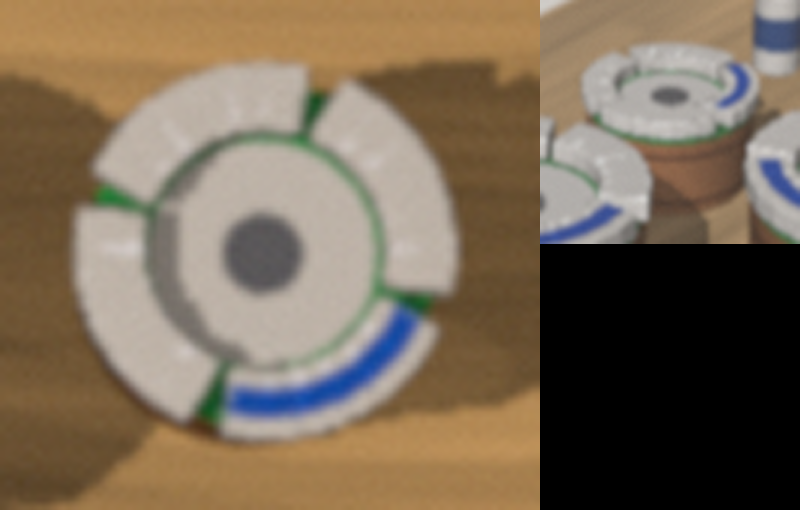

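The close crop confirms it: the smallest box, dot at top pixel ≈(333.4,186.8), side ≈(299.7,174.2). The stripe lies at the lower right between the gaps (213,395) and (413,303) in the crop.

```bash
cat > h.py <<'E'
import cv2,numpy as np
from scipy.spatial.transform import Rotation as R
from rig import robot,get_image,camera_info
def ray(n,p):
    c=camera_info(n);M=cv2.Rodrigues(c["rvec"])[0]
    d=M.T@np.linalg.inv(c["intrinsics"])@[p[0],p[1],1];return -M.T@c["tvec"],d/np.linalg.norm(d)
def tri(rs):
    A=sum(np.eye(3)-np.outer(d,d) for o,d in rs);b=sum((np.eye(3)-np.outer(d,d))@o for o,d in rs)
    x=np.linalg.solve(A,b);return x,[np.linalg.norm((np.eye(3)-np.outer(d,d))@(x-o)) for o,d in rs]
def onz(n,p,z):
    o,d=ray(n,p);return o+d*(z-o[2])/d[2]
E
python3 - <<'E'
from h import *
f=lambda u,v:(290+(u+.5)/6-.5,145+(v+.5)/6-.5)
x,e=tri([ray("top",f(263,253)),ray("side",(299.7,174.2))]);print("centre",x,e)
c=onz("top",f(263,253),.0645);print(c)
g=[onz("top",f(*p),z)-c for p,z in [((413,303),.07),((213,395),.07),((123,195),.07),((313,115),.07)]]
print(np.degrees([np.arctan2(v[1],v[0]) for v in g]),[np.linalg.norm(v) for v in g])
# rim outer/inner scale check via lid outer ellipse
for a,b in [((75,250),(459,250)),((265,62),(265,440))]:
  print(np.linalg.norm(onz("top",f(*a),.077)-onz("top",f(*b),.077)), (onz("top",f(*a),.077)+onz("top",f(*b),.077))/2)
for n,p in dict(bottle=(424,178),case=(142,177),bowl=(122,248),stick=(422,242),big1=(235,200),big2=(310,285)).items(): print(n,onz("top",p,.02))
print(R.from_rotvec(robot.get_obs()["ee_rot"]).as_matrix().round(3))
E
```

```text
centre [ 0.57857634 -0.11340446  0.06375605] [np.float64(0.0012304759215462865), np.float64(0.0012304759215461673)]
[ 0.57949466 -0.11264553  0.0645    ]
[-108.88630791  160.78917913   69.01534049  -19.162789  ] [np.float64(0.05264555774734153), np.float64(0.05188159312499339), np.float64(0.051167709032956775), np.float64(0.04926291448154146)]
0.12742854949182011 [ 0.5787471  -0.11271882  0.077     ]
0.12673977190156893 [ 0.57880989 -0.11209836  0.077     ]
bottle [ 0.60695816 -0.30742371  0.02      ]
case [0.60120172 0.28832645 0.02      ]
bowl [0.45068954 0.32385526 0.02      ]
stick [ 0.47234627 -0.30134648  0.02      ]
big1 [0.55486568 0.08988935 0.02      ]
big2 [ 0.38028754 -0.06940623  0.02      ]
[[-0.961  0.276 -0.   ]
 [ 0.276  0.961 -0.001]
 [-0.    -0.001 -1.   ]]
```

drive_tool(
  plan=[
    [0,[0,0,0],[0,0,0.97]],
    [0,[0,0,0],[0,0,0.97]],
    [0,[0,0,0],[0,0,0.97]],
    [0,[0,0,0],[0,0,0.97]],
    [0,[0,0,0],[0,0,0.97]],
    [0,[0,0,0],[0,0,0]],
  ],
)

```text
t: 0.85
position: [0.1862, 0.6486, 0.2309]
ee_rot: [1.676, 2.657, -0.001]
contact_force: [-0.3, 0.1, -0.5]
width: 0.0
gripper_force: 0.0
```

```bash
cat >> h.py <<'E'
C=np.array([.579,-.1127]);YAW=-154.5
def pad(k):
    a=np.radians(YAW-90*(k-1));return C+.0515*np.array([np.cos(a),np.sin(a)])
def to(k,z):
    o=robot.get_obs();M=R.from_rotvec(o["ee_rot"])
    d=np.r_[pad(k),z]-o["position"]
    print("t",o["t"],"pos",o["position"].round(4),"F",o["contact_force"].round(2),"units",(M.inv().apply(d)/.025).round(2),"tilt/turn err",M.as_matrix()[:,0].round(3),M.as_matrix()[:,2].round(3),"q",o["joint_positions"].round(2))
E
python3 -c "
from h import *;to(1,.13)"
```

```text
t 0.85 pos [0.1862 0.6486 0.2309] F [-0.25  0.15 -0.52] units [-34.25  -1.     4.06] tilt/turn err [-0.431  0.902 -0.001] [ 0.    -0.001 -1.   ] q [-1.57  0.43  0.25  1.61 -0.12  1.11 -0.84]
```

drive_tool(
  plan=[
    [0,[-1,0.3,0],[0,0,0]],
    [0,[-1,0.3,0],[0,0,0]],
    [0,[-1,0.3,0],[0,0,0]],
    [0,[-1,0.3,0],[0,0,0]],
    [0,[-1,0.3,0],[0,0,0]],
    [0,[-1,0.3,0],[0,0,0]],
    [0,[-1,0.3,0],[0,0,0]],
    [0,[-1,0.3,0],[0,0,0]],
  ],
)

```text
t: 1.85
position: [0.3277, 0.4925, 0.2314]
ee_rot: [-1.677, -2.656, -0.0]
contact_force: [-0.2, -0.7, 0.3]
width: -0.002
gripper_force: 0.0
```

drive_tool(
  plan=[
    [0,[-1,0,0],[0,0,0]],
    [0,[-1,0,0],[0,0,0]],
    [0,[-1,0,0],[0,0,0]],
    [0,[-1,0,0],[0,0,0]],
    [0,[-1,0,0],[0,0,0]],
    [0,[-1,0,0],[0,0,0]],
    [0,[-1,0,0],[0,0,0]],
    [0,[-1,0,0],[0,0,0]],
  ],
)

```text
t: 2.85
position: [0.4129, 0.3119, 0.2314]
ee_rot: [-1.677, -2.656, -0.0]
contact_force: [-0.1, 0.4, 0.6]
width: -0.0
gripper_force: 0.0
```

drive_tool(
  plan=[
    [0,[-1,0,0],[0,0,0]],
    [0,[-1,0,0],[0,0,0]],
    [0,[-1,0,0],[0,0,0]],
    [0,[-1,0,0],[0,0,0]],
    [0,[-1,0,0],[0,0,0]],
    [0,[-1,0,0],[0,0,0]],
    [0,[-1,0,0],[0,0,0]],
    [0,[0,0,0],[0,0,0]],
  ],
)

```text
t: 3.85
position: [0.4882, 0.1531, 0.2314]
ee_rot: [1.681, 2.654, 0.0]
contact_force: [-0.3, 0.9, 0.3]
width: 0.003
gripper_force: 0.0
```

```bash
python3 -c "
from h import *;to(1,.13);print(camera_info('wrist'))
cv2.imwrite('pics/w1.png',get_image('wrist'))"
```

```text
t 3.85 pos [0.4882 0.1531 0.2314] F [-0.32  0.89  0.31] units [-11.17  -3.32   4.06] tilt/turn err [-0.428  0.904 -0.   ] [ 0. -0. -1.] q [-0.9   0.17  0.53  1.99 -0.1   1.01  0.12]
{'intrinsics': array([[363.2511897 ,   0.        , 283.89509427],
       [  0.        , 363.2511897 , 205.79331702],
       [  0.        ,   0.        ,   1.        ]]), 'rvec': array([-2.76754705, -0.62171385, -0.0998152 ]), 'tvec': array([-0.5072265 , -0.10610794,  0.357504  ])}
```

View pics/w1.png

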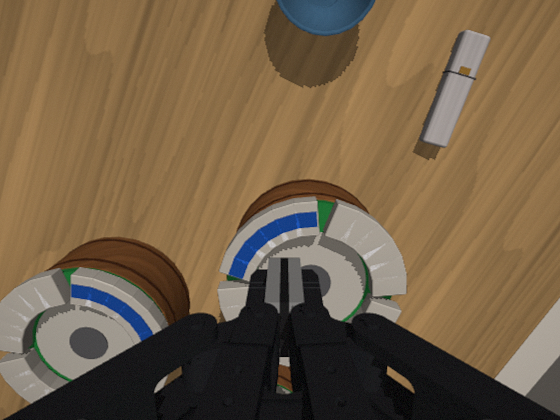

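The wrist view shows only the two large boxes ((90,342) and (312,283)), the bowl and the case. The small box is still out of view, so I continue towards it.

drive_tool(
  plan=[
    [0,[-1,-0.3,0],[0,0,0]],
    [0,[-1,-0.3,0],[0,0,0]],
    [0,[-1,-0.3,0],[0,0,0]],
    [0,[-1,-0.3,0],[0,0,0]],
    [0,[-1,-0.3,0],[0,0,0]],
    [0,[-1,-0.3,0],[0,0,0]],
    [0,[-1,-0.3,0],[0,0,0]],
    [0,[-1,-0.3,0],[0,0,0]],
  ],
)

```text
t: 4.9
position: [0.5195, -0.0509, 0.2313]
ee_rot: [-1.675, -2.657, -0.001]
contact_force: [0.0, 0.2, 0.5]
width: 0.001
gripper_force: 0.0
```

drive_tool(
  plan=[
    [0,[-1,-0.3,0],[0,0,0]],
    [0,[-1,-0.3,0],[0,0,0]],
    [0,[-1,-0.3,0],[0,0,0]],
    [0,[-0.17,-0.02,1],[0,0,0]],
    [0,[0,0,1],[0,0,0]],
    [0,[0,0,0.5],[0,0,0]],
    [0,[0,0,0],[0,0,0]],
  ],
)

```text
t: 5.78
position: [0.5326, -0.132, 0.1684]
ee_rot: [-1.676, -2.656, 0.001]
contact_force: [0.1, 0.0, 0.8]
width: -0.002
gripper_force: 0.0
```

```bash
python3 -c "
from h import *;to(1,.13)
cv2.imwrite('pics/w2.png',get_image('wrist'));np.save('w2.npy',camera_info('wrist'),allow_pickle=True)
cv2.imwrite('pics/t2.png',cv2.resize(get_image('top')[130:240,270:400],None,fx=5,fy=5,interpolation=cv2.INTER_CUBIC))"
```

```text
t 5.775 pos [ 0.5326 -0.132   0.1684] F [0.1  0.04 0.76] units [-0.1  -0.05  1.54] tilt/turn err [-0.431  0.903  0.001] [-0.001  0.    -1.   ] q [-0.41  0.34  0.66  1.98 -0.27  0.9   0.83]
```

View pics/w2.png

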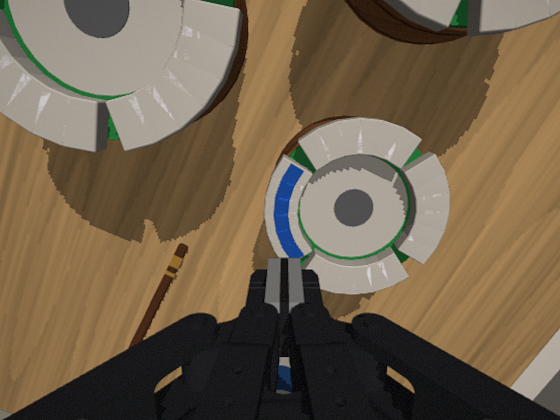

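The wrist view shows the small box: dot at (353,208), stripe at (287,212), gaps near (301,157), (415,153), (401,252) and (305,259). I cross-check the centre and the height against the top view.

Run:
```python
from h import *
rs=[ray("wrist",(353,208)),ray("top",(333.4,186.8)),ray("side",(299.7,174.2))]
print(tri(rs[:2]),tri(rs)); c=onz("wrist",(353,208),.0645);print(c)
for p in [(301,157),(415,153),(401,252),(305,259)]:
  v=onz("wrist",p,.07)-c;print(np.degrees(np.arctan2(v[1],v[0])),np.linalg.norm(v))
```

```text
(array([ 0.57932388, -0.11271332,  0.0645307 ]), [np.float64(0.00012215725635983792), np.float64(0.00012215725635991853)]) (array([ 0.57880082, -0.11320572,  0.06390522]), [np.float64(0.0006941131415727641), np.float64(0.0008614254453699504), np.float64(0.0015398471321103914)])
[ 0.57926985 -0.11282382  0.0645    ]
160.7117822984379 0.05393674100042338
72.25521732630881 0.05584243024921324
-16.212728252140973 0.048392629829068126
-106.68229547017617 0.0509926159722906
```

Both views agree to about 1 mm. Pressing section 1.

drive_tool(
  plan=[
    [0,[-0.1,-0.05,1],[0,0,0]],
    [0,[0,0,1],[0,0,0]],
    [0,[0,0,1],[0,0,0]],
    [0,[0,0,0.4],[0,0,0]],
    [0,[0,0,0.1],[0,0,0]],
    [0,[0,0,0.1],[0,0,0]],
    [0,[0,0,0.1],[0,0,0]],
    [0,[0,0,0],[0,0,0]],
  ],
)

```text
t: 6.88
position: [0.5334, -0.1353, 0.0768]
ee_rot: [1.677, 2.656, 0.001]
contact_force: [-0.7, 1.2, 6.9]
width: -0.002
gripper_force: 3.0
```

```bash
python3 -c "
from h import *;to(1,.07)"
```

```text
t 6.875 pos [ 0.5334 -0.1353  0.0768] F [-0.71  1.2   6.86] units [ 0.03 -0.02  0.27] tilt/turn err [-0.43   0.903 -0.   ] [ 0.001  0.    -1.   ] q [-0.33  0.48  0.58  2.04 -0.39  0.73  0.94]
```

Contact at 6.9 N, z = 76.8 mm. Going on down.

drive_tool(
  plan=[
    [0,[0,0,0.1],[0,0,0]],
    [0,[0,0,0.1],[0,0,0]],
    [0,[0,0,0.1],[0,0,0]],
    [0,[0,0,0],[0,0,0]],
    [0,[0,0,0],[0,0,0]],
  ],
)

```text
t: 7.5
position: [0.5329, -0.1353, 0.0695]
ee_rot: [-1.677, -2.656, -0.001]
contact_force: [-5.7, 2.1, 20.1]
width: -0.002
gripper_force: 10.2
```

Section 1 is at its stop (69.5 mm, 20 N). Lifting and moving across to section 2.

drive_tool(
  plan=[
    [0,[0,0,-0.6],[0,0,0]],
    [0,[0,0,-1],[0,0,0]],
    [0,[1,1,0],[0,0,0]],
    [0,[1,1,0],[0,0,0]],
    [0,[0,0,0],[0,0,0]],
  ],
)

```text
t: 8.12
position: [0.5574, -0.0657, 0.109]
ee_rot: [-1.672, -2.66, -0.001]
contact_force: [-0.3, -0.2, 0.0]
width: 0.001
gripper_force: 0.0
```

Run:
```python
from h import *
to(2,.077)
cv2.imwrite('pics/w3.png',get_image('wrist'));to(2,.07);i=camera_info('wrist')
M=cv2.Rodrigues(i["rvec"])[0];print(cv2.projectPoints(np.array([[.5793,-.1128,.0645]]),i["rvec"],i["tvec"],i["intrinsics"],None)[0])
```

```text
t 8.125 pos [ 0.5574 -0.0657  0.109 ] F [-0.26 -0.21  0.02] units [-0.01 -0.03  1.28] tilt/turn err [-0.434  0.901  0.   ] [ 0.     0.001 -1.   ] q [-0.47  0.45  0.6   2.   -0.35  0.8   0.78]
t 8.175 pos [ 0.5568 -0.0675  0.109 ] F [-0.09 -1.15  0.2 ] units [0.05 0.02 1.56] tilt/turn err [-0.432  0.902 -0.   ] [-0. -0. -1.] q [-0.47  0.45  0.6   2.   -0.35  0.8   0.78]
[[[284.75882044 316.3376521 ]]]
```

View pics/w3.png

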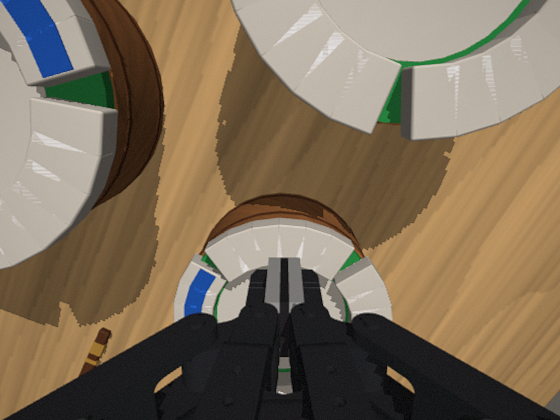

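The wrist view shows the tip over the middle of section 2 (285,262), with the striped section (200,290) now lower. Pressing section 2.

drive_tool(
  plan=[
    [0,[0.03,0,0.7],[0,0,0]],
    [0,[0,0,0.4],[0,0,0]],
    [0,[0,0,0.1],[0,0,0]],
    [0,[0,0,0.1],[0,0,0]],
    [0,[0,0,0.1],[0,0,0]],
    [0,[0,0,0.1],[0,0,0]],
    [0,[0,0,0.1],[0,0,0]],
    [0,[0,0,0],[0,0,0]],
  ],
)

```text
t: 9.18
position: [0.5565, -0.0678, 0.0696]
ee_rot: [-1.677, -2.656, -0.001]
contact_force: [-5.5, 2.0, 18.8]
width: -0.002
gripper_force: 9.5
```

Section 2 is shut. Next, section 3.

drive_tool(
  plan=[
    [0,[0,0,0],[0,0,0]],
    [0,[0,0,-0.6],[0,0,0]],
    [0,[0,0,-1],[0,0,0]],
    [0,[-1,1,0],[0,0,0]],
    [0,[-1,1,0],[0,0,0]],
    [0,[0,0,0],[0,0,0]],
  ],
)

```text
t: 9.93
position: [0.6248, -0.0925, 0.1093]
ee_rot: [1.677, 2.655, -0.0]
contact_force: [-0.1, 0.1, -0.3]
width: -0.005
gripper_force: 0.0
```

```bash
python3 -c "
from h import *;to(3,.0695)"
```

```text
t 9.925 pos [ 0.6248 -0.0925  0.1093] F [-0.13  0.05 -0.29] units [0.06 0.06 1.59] tilt/turn err [-0.43   0.903 -0.002] [ 0.001 -0.001 -1.   ] q [-0.39  0.55  0.59  1.84 -0.39  0.87  0.83]
```

drive_tool(
  plan=[
    [0,[0.05,0.05,0.7],[0,0,0]],
    [0,[0,0,0.4],[0,0,0]],
    [0,[0,0,0.1],[0,0,0]],
    [0,[0,0,0.1],[0,0,0]],
    [0,[0,0,0.1],[0,0,0]],
    [0,[0,0,0.1],[0,0,0]],
    [0,[0,0,0.1],[0,0,0]],
    [0,[0,0,0],[0,0,0]],
  ],
)

```text
t: 10.92
position: [0.6238, -0.09, 0.0696]
ee_rot: [1.677, 2.656, 0.001]
contact_force: [-4.3, 0.6, 15.4]
width: 0.001
gripper_force: 7.5
```

Section 3 is shut. On to section 4.

drive_tool(
  plan=[
    [0,[0,0,0],[0,0,0]],
    [0,[0,0,-0.6],[0,0,0]],
    [0,[0,0,-1],[0,0,0]],
    [0,[-1,-1,0],[0,0,0]],
    [0,[-1,-1,0],[0,0,0]],
    [0,[0,0,0],[0,0,0]],
  ],
)

```text
t: 11.68
position: [0.5989, -0.1597, 0.1098]
ee_rot: [1.682, 2.652, -0.001]
contact_force: [0.3, -0.2, -0.2]
width: 0.004
gripper_force: 0.0
```

```bash
python3 -c "
from h import *;to(4,.0695)"
```

```text
t 11.675 pos [ 0.5989 -0.1597  0.1098] F [ 0.25 -0.18 -0.16] units [-0.02  0.09  1.61] tilt/turn err [-0.426  0.905 -0.001] [ 0.001 -0.001 -1.   ] q [-0.29  0.53  0.59  1.86 -0.38  0.86  0.94]
```

drive_tool(
  plan=[
    [0,[0,0.08,0.7],[0,0,0]],
    [0,[0,0,0.4],[0,0,0]],
    [0,[0,0,0.1],[0,0,0]],
    [0,[0,0,0.1],[0,0,0]],
    [0,[0,0,0.1],[0,0,0]],
    [0,[0,0,0.1],[0,0,0]],
    [0,[0,0,0.1],[0,0,0]],
    [0,[0,0,0],[0,0,0]],
  ],
)

```text
t: 12.68
position: [0.602, -0.1558, 0.0696]
ee_rot: [1.677, 2.656, 0.001]
contact_force: [-4.8, 3.2, 15.5]
width: 0.0
gripper_force: 7.8
```

Section 4 is shut. Rising clear and moving aside so I can look.

drive_tool(
  plan=[
    [0,[0,0,0],[0,0,0]],
    [0,[0,0,-0.6],[0,0,0]],
    [0,[0,0,-1],[0,0,0]],
    [0,[0,0,-1],[0,0,0]],
    [0,[0,0,-1],[0,0,0]],
    [0,[0,0,-1],[0,0,0]],
    [0,[0,0,-1],[0,0,0]],
    [0,[0,0,-1],[0,0,0]],
  ],
)

```text
t: 13.68
position: [0.6015, -0.1559, 0.2353]
ee_rot: [1.677, 2.656, 0.0]
contact_force: [0.4, -0.6, -0.2]
width: -0.004
gripper_force: 0.0
```

drive_tool(
  plan=[
    [0,[-1,-1,0],[0,0,0]],
    [0,[-1,-1,0],[0,0,0]],
    [0,[-1,-1,0],[0,0,0]],
    [0,[0,0,0],[0,0,0]],
    [0,[0,0,0],[0,0,0]],
  ],
)

```text
t: 14.3
position: [0.5663, -0.2553, 0.2341]
ee_rot: [1.677, 2.656, 0.0]
contact_force: [-0.2, 0.7, -0.3]
width: 0.002
gripper_force: 0.0
```

Run:
```python
from h import *
a=get_image('side')[140:220,250:350];b=get_image('wrist');to(1,.07)
cv2.imwrite('pics/f.png',np.hstack([cv2.resize(a,(400,320),interpolation=cv2.INTER_CUBIC),cv2.resize(b,(400,300))if 0 else cv2.copyMakeBorder(cv2.resize(b,(400,300)),0,20,0,0,0)]))
```

```text
t 14.4 pos [ 0.5666 -0.2547  0.2339] F [0.08 0.08 0.19] units [4.91 0.83 6.56] tilt/turn err [-0.431  0.902  0.   ] [ 0.  0. -1.] q [-0.21  0.4   0.69  1.76 -0.29  1.09  1.03]
```

View pics/f.png

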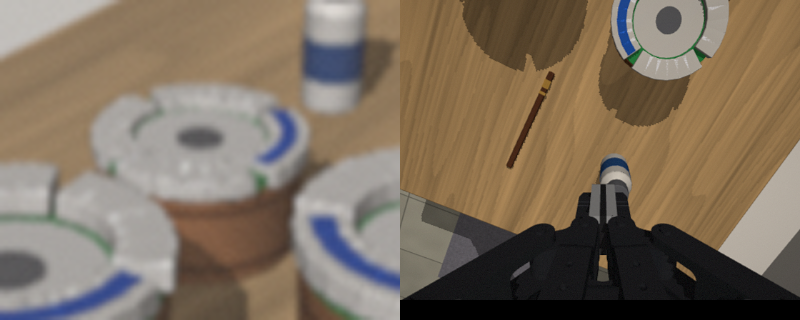

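The side view shows the small box (200,140) with all four sections level and no green gap under the rim. The wrist view shows the bottle and stick in place, and the tool is well above everything. Handing in.

```bash
python3 -c "
from rig import ticket;print(ticket.hand_in())"
```

```text
the job is handed in; nothing more can be done
None
```

I pressed all four sections of the smallest box shut in clockwise order starting from the blue stripe, with the tool finishing clear, and handed the job in at about 14.4 s; the hand-in gave no verdict.

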